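Unload two tape rolls from a locked post on a microscopy bench

TASK

Swing the red retaining arm off the tape post, slide the upper, yellow tape roll up off the post and lay it flat in the yellow tray, then do the same with the teal roll beneath it and the teal tray; set the rolls down, do not drop them. When the post is empty, swing the retaining arm back over it as far as its stop. Leave everything else on the bench where it stands.

Things in the scene. Friction and masses are not known exactly. Their poses are not given: they have to be found in the camera images.
- stand: Tape stand fixed to the bench. Origin on the axis of its upright post, at bench level, z up. Base plate x -50 to +110, y -45 to +45 mm, 18 mm thick. Post: diameter 22 mm, top 84 mm above the bench. Pillar of diameter 20 mm at x = +85 mm, y = 0 carries the retaining arm (hub diameter 28 mm, top at 103 mm). A gripper closing along the stand's y passes beside the pillar.
- keeper (a joint): Angle (rad) of the red retaining arm about the pillar's vertical axis: 0 = on its stop over the post, growing to 2.2 towards the stand's +y side (clockwise from above). Starts at 0 to 0.3. Bar 16 mm wide, 10 mm thick, underside 89 mm above the bench, reaching 97 mm from the axis. Friction holds it where left; about 1 N at the knob moves it.
- keeper_knob (a point): Middle of the black upright knob on the retaining arm: cylinder of diameter 18 mm, 34 mm tall, from 99 to 133 mm above the bench (this point at 116 mm), 85 mm from the pillar's axis. At joint value q it lies in the stand's frame at x = 85 - 85 cos q, y = 85 sin q mm: over the post when closed.
- roll_yellow: A wound roll of yellow labelling tape: ring of outer diameter 64 mm, height 30 mm, bore 27 mm (cardboard core), about 90 g. Origin on its axis at the underside, z up along the axis. It starts on the stand's post, on top of the teal roll, underside 48 mm above the bench.
- roll_teal: A wound roll of teal (dark blue-green) labelling tape: ring of outer diameter 64 mm, height 30 mm, bore 27 mm (cardboard core), about 90 g. Origin on its axis at the underside, z up along the axis. It starts on the stand's post, beneath the yellow roll, underside 18 mm above the bench, on the base plate.
- tray_yellow: Shallow open square yellow tray, fixed to the bench: 144 x 144 mm outside, 18 mm high, walls and floor 4 mm thick (inside 136 x 136 mm). Origin at the centre of its underside, x and y along its sides.
- tray_teal: Shallow open square teal tray, fixed to the bench: 144 x 144 mm outside, 18 mm high, walls and floor 4 mm thick (inside 136 x 136 mm). Origin at the centre of its underside, x and y along its sides.
- stain_bottle: Loose bystander close beside the post, on the stand's -y side: brown bottle, diameter 56 mm, 150 mm tall. Origin at the centre of its underside.
- tip_box: Loose bystander in front of the stand: grey and clear tip box, 67 x 102 x 50 mm. Origin at the centre of its underside.
- slide_box: Loose bystander: flat white and blue slide box, 142 x 102 x 40 mm. Origin at the centre of its underside.
- beaker: Loose bystander: clear beaker, diameter 76 mm, 85 mm tall. Origin at the centre of its underside.
- reagent_jar: Loose bystander behind the stand: white jar with red cap, diameter 72 mm, 85 mm tall. Origin at the centre of its underside.
- roll_grey: Loose bystander: grey tape roll lying flat, diameter 64 mm, 30 mm tall. Origin at the centre of its underside.
There are look-alikes about, which are no part of the job. There is more than one size of the roll_yellow; the one meant has the size given above.

How it is judged:
On the way, in this order (a step that is already met when the one before it is completed fails the run):
1. the retaining arm is swung clear of the post (value of joint keeper above 0.6 rad), for 0.1 s.
2. the yellow roll is slid up off the post (z of roll_yellow in the frame of stand above 0.086 m), for 0.05 s.
3. the yellow roll lies flat in the yellow tray, released (horizontal distance between roll_yellow and tray_yellow below 0.055 m and z of roll_yellow in the frame of tray_yellow below 0.01 m and angle between roll_yellow's own z axis and vertical below 0.1 rad and linear speed of roll_yellow below 0.02 m/s and contact force between the fingers and roll_yellow below 0.1 N), for 0.1 s.
4. the teal roll is slid up off the post (z of roll_teal in the frame of stand above 0.086 m), for 0.05 s.
5. the teal roll lies flat in the teal tray, released (horizontal distance between roll_teal and tray_teal below 0.055 m and z of roll_teal in the frame of tray_teal below 0.01 m and angle between roll_teal's own z axis and vertical below 0.1 rad and linear speed of roll_teal below 0.02 m/s and contact force between the fingers and roll_teal below 0.1 N), for 0.1 s.
At the end, for the whole second after the job is handed in: The yellow roll lies flat (tilt under 0.1 rad) on the floor of the yellow tray and the teal roll on that of the teal tray, each at rest and released, its axis within 55 mm of the tray's centre; the retaining arm is back over the post within 0.12 rad of its stop and released (all of step 3 and all of step 5 and value of joint keeper below 0.12 rad and contact force between the fingers and keeper below 0.1 N); the robot touches nothing.
It fails at once if a bystander (stain bottle, tip box, slide box, beaker, reagent jar, grey roll) is knocked more than 40 mm aside or tipped ((distance of stain_bottle from where it was at the start of the episode above 0.04 m or angle between stain_bottle's own z axis and vertical above 0.5 rad) or (distance of slide_box from where it was at the start of the episode above 0.04 m or angle between slide_box's own z axis and vertical above 0.5 rad) or (distance of tip_box from where it was at the start of the episode above 0.04 m or angle between tip_box's own z axis and vertical above 0.5 rad) or (distance of beaker from where it was at the start of the episode above 0.04 m or angle between beaker's own z axis and vertical above 0.5 rad) or (distance of reagent_jar from where it was at the start of the episode above 0.04 m or angle between reagent_jar's own z axis and vertical above 0.5 rad) or (distance of roll_grey from where it was at the start of the episode above 0.04 m or angle between roll_grey's own z axis and vertical above 0.5 rad)).
It fails at once if a roll is dropped (falls free faster than 0.6 m/s) ((linear speed of roll_yellow above 0.6 m/s and contact force between the fingers and roll_yellow below 0.05 N) or (linear speed of roll_teal above 0.6 m/s and contact force between the fingers and roll_teal below 0.05 N)).
It also fails if it takes over 72 s, if anything falls off the work surface, if the arm or the gripper's body presses on something with over 40 N, if the wrist force passes 120 N, or if a joint passes its speed limit or range.

ROBOT

A 6-joint arm with a two-finger parallel gripper is mounted at the origin on the work surface. World frame = base frame: x ahead of the robot, y to its left, z up, the work surface at z = 0. Lengths are in m, angles in rad, forces in N, time in s.
With the tool pointing down it reaches from about 0.425 to 0.925 m from the base axis. Payload 12.5 kg.
Tool frame: the origin (TCP) lies midway between the tips of the shut fingers; the grasp point (between the pads) lies 19 mm behind it; z points along the fingers, y is the direction in which the jaws open and shut (so a half turn about z gives the same grasp; the last joint's range is limited). The gripper opens to 85 mm and grips with 20 to 120 N. Pads are 22 mm wide; open, the fingers measure 114 mm over their backs; the gripper's body (76 mm by 85 mm) begins 54 mm behind the grasp point. The pads swing forward as they close: fully open they stand 13 mm farther back than shut.
Start: joints at [1.121, 0.491, 1.559, -0, 1.092, -0.106], TCP at [0.211, 0.588, 0.231] pointing down, gripper open.
Joint ranges: [-3.1, 3.1], [-0.84, 2.19], [0.05, 2.79], [-1.13, 4.28], [0.06, 2.93], [-2.69, 2.69]. Speed limits (rad/s): [2.22, 2.22, 2.79, 3.14, 3.14, 3.14].

INTERFACE

Orientations are given as [roll, pitch, yaw] about the fixed x, y, z axes, in that order (R = Rz(yaw) Ry(pitch) Rx(roll)).
In Python, from workcell import * gives the robot as it stands. The module is installed in compiled form; this text tells all that it offers. Calls block until the motion is done:
- move_to(position, orientation): joint-space move of the TCP to a pose.
- move_l(position, attitude=None, rate=0.15, f_stop=None): straight line of the TCP; attitude=None keeps the orientation; rate is the mean speed in m/s. With f_stop (N) it stops when the force on the tool has changed by that much, and returns True; else False.
- move_j(angles): joint-space move.
- ungrasp() and grasp(): open the fingers fully, or close them until they stop; the grip force is fixed at half the most.
- wait(seconds).
- ik(position, orientation): joint angles nearest the present ones, or None.
- grab_frame(name): name is "side" or "top"; returns the picture (384x512x3 uint8, red, green, blue); there is no depth.
- calibration(name): a dict with "mtx" (3x3 intrinsics, pixels), "extrinsics" (4x4, takes a point from world to camera coordinates). Camera axes: x right, y down, z forward; pixel columns grow to the right and rows downward; lengths in m; the calibration is good to about 2 mm. A picture is of the moment at which its call begins. calibration takes no time and is no camera call.
A pose or a line that the arm cannot do raises PlanningError and nothing moves.
- finish_job(): hands the job in, once; it reports no verdict.
Readings, each from a call of its own:
- current_time(): time.
- current_qpos(): joint angles.
- current_dq(): joint speeds.
- current_joint_torque(): joint torques, N m.
- current_position(): TCP position.
- current_tool_rot(): TCP orientation.
- current_force(): force on the tool from outside, world axes, zero at the start.
- current_torque(): the same for the moment, N m.
- current_width(): opening from 0.0 (shut) to 1.0 (fully open).
Only numpy, scipy, OpenCV 4.12 (cv2) and the standard library are available. Lean on these libraries where they do the work, as an engineer would, in place of code of your own. Each camera call takes 0.05 s, during which the arm holds its last target.

## Working session

There is one attempt and no reset: what is moved stays moved. The work goes in short steps, each a Python script; the robot and the scene stay as the last script left them, time stands still between calls to the robot, and variables do not carry over. Pictures are saved under pics/ and viewed, and the job is handed in when it is done.

```bash
mkdir -p pics
python3 - <<'E'
from workcell import *
import cv2
for n in("top","side"):
    im=grab_frame(n); cv2.imwrite(f"pics/{n}0.png",cv2.resize(im[:,:,::-1],(800,600),interpolation=cv2.INTER_CUBIC))
    cv2.imwrite(f"pics/{n}0_raw.png",im[:,:,::-1])
    c=calibration(n);print(n,c["mtx"].round(2).tolist(),c["extrinsics"].round(4).tolist())
print(current_time(),current_position(),current_tool_rot(),current_width())
E
```

```text
top [[365.4, 0.0, 258.69], [0.0, 365.4, 192.62], [0.0, 0.0, 1.0]] [[-0.0122, -0.9999, -0.0049, -0.0172], [-0.981, 0.0129, -0.1936, 0.6242], [0.1936, 0.0024, -0.9811, 1.1245], [0.0, 0.0, 0.0, 1.0]]
side [[350.79, 0.0, 254.79], [0.0, 350.79, 192.93], [0.0, 0.0, 1.0]] [[0.9993, -0.0363, 0.0086, -0.5916], [-0.015, -0.6012, -0.799, 0.1007], [0.0342, 0.7983, -0.6013, 0.9176], [0.0, 0.0, 0.0, 1.0]]
0.1 [0.21057326 0.5882507  0.23080489] [-3.14062157e+00 -1.04865433e-04  2.79776231e+00] 1.0022273760072111
```

View pics/top0.png

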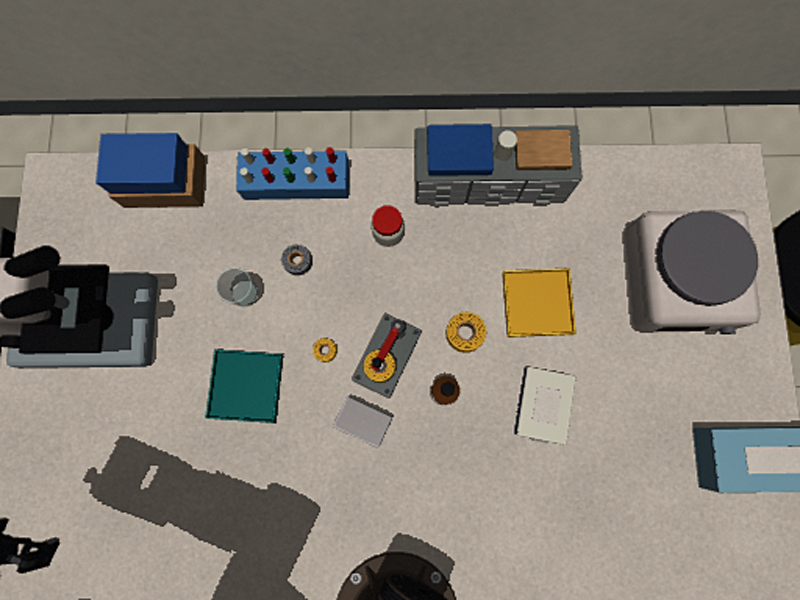

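View pics/side0.png

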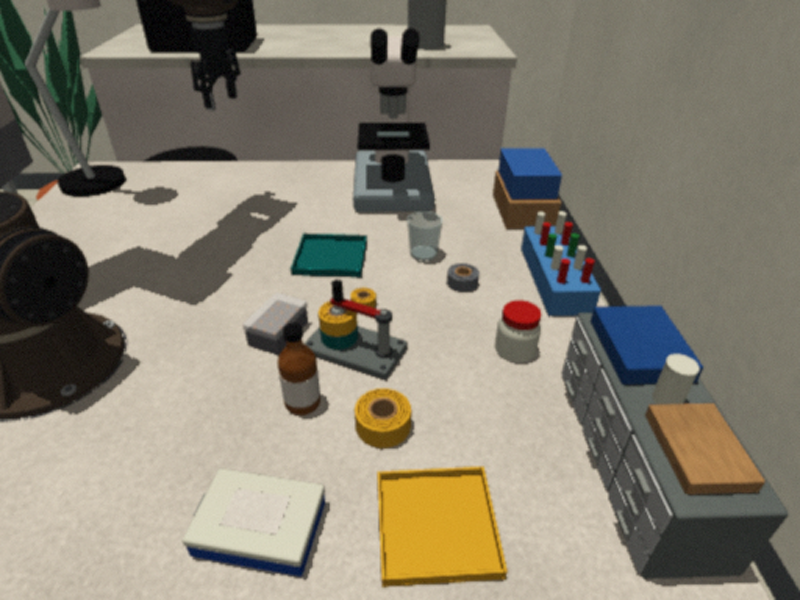

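Three yellow rolls in the top view (800 px wide): (380,365) on the post, a larger one at (466,331) loose, and a smaller one at (324,349) loose. The one on the post above the teal roll fits. I'll confirm it in an enlarged crop.

Run:
```python
import cv2
t=cv2.imread("pics/top0_raw.png");s=cv2.imread("pics/side0_raw.png")
cv2.imwrite("pics/tc.png",cv2.resize(t[190:290,195:315],None,fx=6,fy=6,interpolation=cv2.INTER_CUBIC)[:, :])
cv2.imwrite("pics/sc.png",cv2.resize(s[170:270,150:270],None,fx=6,fy=6,interpolation=cv2.INTER_CUBIC))
```

```text
(no output)
```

View pics/tc.png

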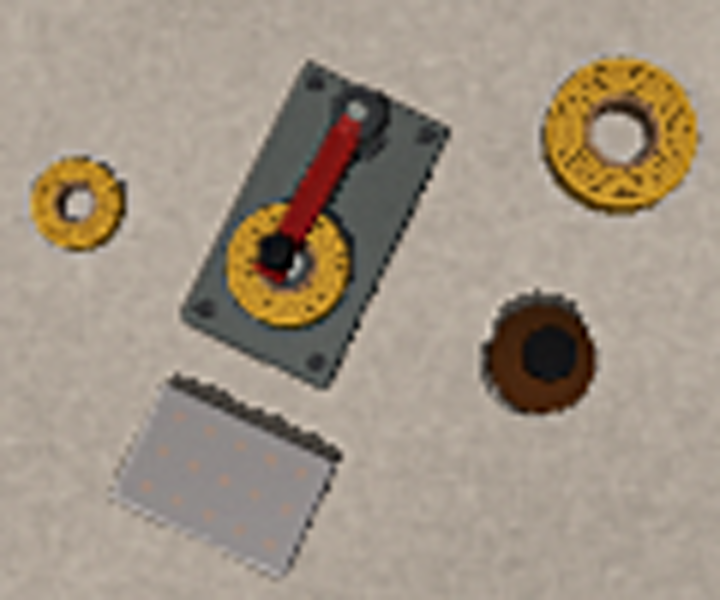

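View pics/sc.png

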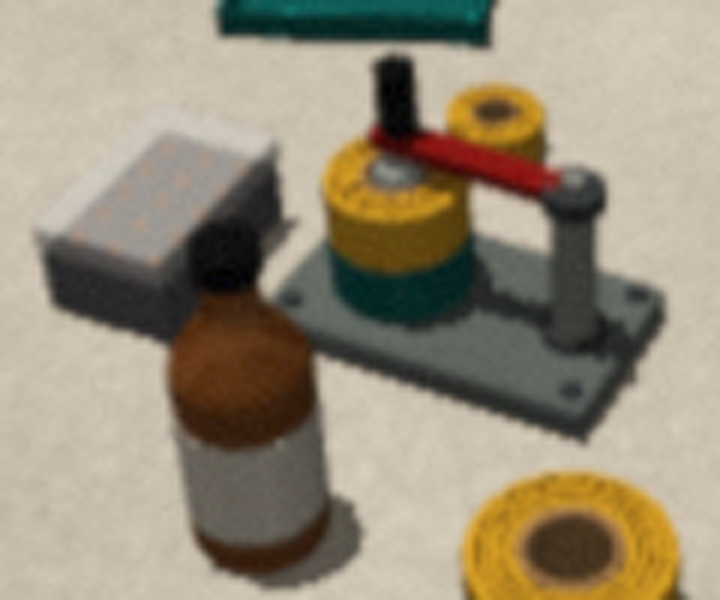

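```bash
cat > geo.py <<'E'
import numpy as np, cv2
from workcell import calibration
C={n:calibration(n) for n in("top","side")}
def proj(n,P):
    P=np.atleast_2d(P); E=C[n]["extrinsics"];K=C[n]["mtx"]
    c=P@E[:3,:3].T+E[:3,3]; p=c@K.T
    return p[:,:2]/p[:,2:]
def back(n,uv,z):
    E=C[n]["extrinsics"];K=C[n]["mtx"];R=E[:3,:3]
    d=R.T@np.linalg.solve(K,[uv[0],uv[1],1]); o=-R.T@E[:3,3]
    return o+d*(z-o[2])/d[2]
def crop(uv,ox,oy,f=6): return ((uv[0]+.5)/f-.5+ox,(uv[1]+.5)/f-.5+oy)
E
python3 - <<'E'
from geo import *
from scipy.optimize import least_squares
obs=[]
T=lambda u:crop(u,195,190); S=lambda u:crop(u,150,170)
for l,p in [((.110,.045,.018),(308,60)),((.110,-.045,.018),(449,130)),((-.05,-.045,.018),(327,388)),((-.05,.045,.018),(182,316)),((0,0,.078),(289,263)),((.085,0,.103),(360,112))]: obs.append(("top",l,T(p)))
for l,p in [((.110,-.045,.018),(585,418)),((.110,.045,.018),(664,295)),((0,0,.078),(398,187)),((.085,0,.103),(575,185))]: obs.append(("side",l,S(p)))
def res(x,o=obs):
    c,s=np.cos(x[2]),np.sin(x[2]);r=[]
    for n,l,p in o:
        P=[x[0]+c*l[0]-s*l[1],x[1]+s*l[0]+c*l[1],l[2]]
        r.append(proj(n,P)[0]-p)
    return np.ravel(r)
f=least_squares(res,[.6,0,-.4]);print(f.x,res(f.x).reshape(-1,2).round(1).tolist())
for k in("top","side"):
    o=[a for a in obs if a[0]==k];g=least_squares(lambda x:res(x,o),f.x);print(k,g.x)
print("knob top", back("top",T((277,248)),.133), back("side",S((395,62)),.133))
print("bottle",back("top",T((550,353)),.150),back("side",S((228,232)),.15))
print("tipbox top corners",[back("top",T(p),.05).round(3)[:2] for p in((172,380),(340,455),(282,578),(115,495))])
for n in("top","side"):
    im=cv2.imread(f"pics/{n}0_raw.png");h=cv2.cvtColor(im,cv2.COLOR_BGR2HSV)
    for name,lo,hi in(("yel",(18,120,80),(30,255,255)),("teal",(80,120,40),(95,255,255))):
        m=cv2.inRange(h,lo,hi);m=cv2.morphologyEx(m,cv2.MORPH_OPEN,np.ones((3,3)))
        k,lab,st,ce=cv2.connectedComponentsWithStats(m)
        for i in range(1,k):
            if st[i,4]>700:
                cn=cv2.findContours((lab==i).astype(np.uint8),0,2)[0][0]
                b=cv2.boxPoints(cv2.minAreaRect(cn)); hull=cv2.approxPolyDP(cv2.convexHull(cn),4,True)[:,0]
                print(n,name,st[i],back(n,ce[i],.01).round(4),[back(n,p,.018).round(3)[:2].tolist() for p in hull])
for name,p in(("big yellow",(466,331)),("small",(324,349)),("grey",(297,259)),("beaker",(237,282)),("jar",(388,219))):
    print(name,back("top",((p[0]+.5)*.64-.5,(p[1]+.5)*.64-.5),.03))
E
```

```text
[ 0.49112832  0.02551097 -0.46120613] [[0.4, -0.1], [1.1, -0.3], [0.4, 0.6], [-0.1, 0.5], [0.3, -0.0], [0.2, -0.3], [-0.3, 0.2], [0.9, -0.9], [-0.2, -1.8], [-0.1, -0.5]]
top [ 0.49139673  0.02674035 -0.46212335]
side [ 0.49000548  0.02096547 -0.43378102]
knob top [0.49400378 0.02966994 0.133     ] [0.49315374 0.03267892 0.133     ]
bottle [ 0.4399654 -0.1033906  0.15     ] [ 0.44069589 -0.09843663  0.15      ]
tipbox top corners [array([0.433, 0.09 ]), array([0.393, 0.001]), array([0.33 , 0.032]), array([0.373, 0.119])]
top yel [ 323  172   45   44 1709] [ 0.6268 -0.313   0.01  ] [[0.699, -0.377], [0.559, -0.377], [0.557, -0.244], [0.69, -0.244]]
top teal [ 134  224   46   45 1715] [0.4581 0.3137 0.01  ] [[0.532, 0.37], [0.517, 0.24], [0.391, 0.249], [0.399, 0.382]]
side yel [227 249  36  38 952] [ 0.5633 -0.1498  0.01  ] [[0.584, -0.1], [0.604, -0.13], [0.599, -0.183], [0.578, -0.204], [0.548, -0.203], [0.526, -0.175], [0.524, -0.121], [0.55, -0.096]]
side yel [ 242  299   82   76 5477] [ 0.6286 -0.3234  0.01  ] [[0.697, -0.244], [0.698, -0.392], [0.56, -0.395], [0.556, -0.247]]
side teal [187 151  47  25 984] [0.4558 0.3089 0.01  ] [[0.53, 0.36], [0.513, 0.225], [0.385, 0.245], [0.404, 0.376]]
big yellow [ 0.56438136 -0.1539318   0.03      ]
small [0.53013795 0.14513049 0.03      ]
grey [0.72634502 0.20657416 0.03      ]
beaker [0.67694814 0.33438965 0.03      ]
jar [0.81445982 0.00891976 0.03      ]
```

Stand fit: post at (0.491, 0.026), yaw −0.462, with about 1 px residuals. The keeper is at q≈0.06, and the trays are at (0.627, −0.316) and (0.457, 0.311). The crop shows the yellow roll sitting on the teal one on the post, and the 64 mm size fits, so it is the one meant. Next I grip the knob and swing the arm.

```bash
cat >> geo.py <<'E'
from workcell import *
PX,PY,TH=.4912,.0262,-.461
def st(x,y): 
    c,s=np.cos(TH),np.sin(TH); return PX+c*x-s*y, PY+s*x+c*y
def knob(q): return st(.085-.085*np.cos(q),.085*np.sin(q))
def ori(q=0): 
    return [np.pi,0,np.pi+TH-q]
def snap(tag):
    for n in("top","side"):
        im=grab_frame(n)[:,:,::-1]; im=im[150:300,120:400] if n=="top" else im[120:384,130:350]
        f=2.2 if n=="side" else 2.8
        cv2.imwrite(f"pics/{n}_{tag}.png",cv2.resize(im,None,fx=f,fy=f,interpolation=cv2.INTER_CUBIC))
E
python3 - <<'E'
from geo import *
q0=.06
x,y=knob(q0)
move_to([x,y,.24],ori(q0)); print(current_time(),current_qpos().round(2) if hasattr(current_qpos(),'round') else current_qpos())
for q in np.linspace(q0,1.9,9):
    X=knob(q); print(round(q,2),np.round(ik([*X,.104],ori(q)),2))
move_l([x,y,.104],rate=.12); print(current_time(),current_force())
grasp(); print(current_time(),current_width(),current_force())
snap("g1")
E
```

```text
2.3333 [-0.07  0.3   1.86  0.    0.99 -1.12]
0.06 [-0.07  0.49  2.    0.    0.64 -1.12]
0.29 [-0.04  0.51  1.97  0.    0.66 -0.86]
0.52 [-0.01  0.52  1.94 -0.    0.68 -0.6 ]
0.75 [ 0.    0.54  1.89 -0.    0.71 -0.36]
0.98 [ 0.01  0.56  1.84 -0.    0.74 -0.12]
1.21 [ 0.01  0.58  1.79 -0.    0.76  0.11]
1.44 [ 0.    0.61  1.75 -0.    0.79  0.34]
1.67 [-0.01  0.62  1.7  -0.    0.81  0.55]
1.9 [-0.03  0.64  1.67 -0.    0.83  0.76]
3.6167 [ 0.52244819  0.6503633  -0.06032205]
4.25 0.19034321686251318 [-1.33049722  0.29153748  5.33852881]
```

View pics/side_g1.png

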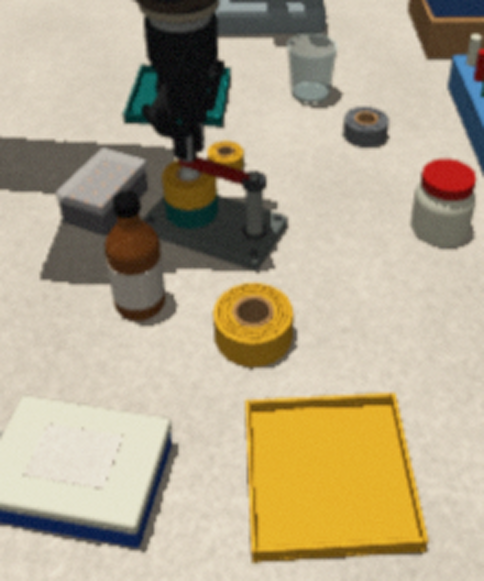

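View pics/top_g1.png

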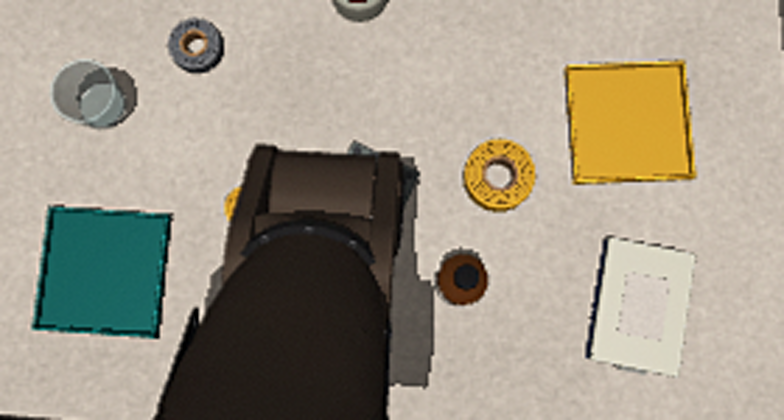

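The fingers are on the knob in the side view (crop pixel ~(188,145)), and an opening of 0.19 ≈ 16–18 mm matches it. Now the swing.

Run:
```python
from geo import *
for q in np.linspace(.06,1.9,9)[1:]:
    move_l([*knob(q),.104],ori(q),rate=.12)
    print(round(q,2),np.round(current_force(),1),round(current_width(),3))
ungrasp()
p=current_position(); move_l([p[0],p[1],.20],rate=.2)
move_to([PX,PY,.19],ori()); print(current_time())
snap("s2")
```

```text
0.29 [-3.3  2.9  7.1] 0.188
0.52 [-4.2  5.6  7.6] 0.192
0.75 [-4.2  8.   8.4] 0.19
0.98 [-2.5  9.4  6.8] 0.194
1.21 [-1.5 10.4  5.9] 0.192
1.44 [-0.9 10.4  6.2] 0.189
1.67 [-0.1  9.5  4.8] 0.19
1.9 [-0.7  8.   5.4] 0.19
10.425
```

View pics/side_s2.png

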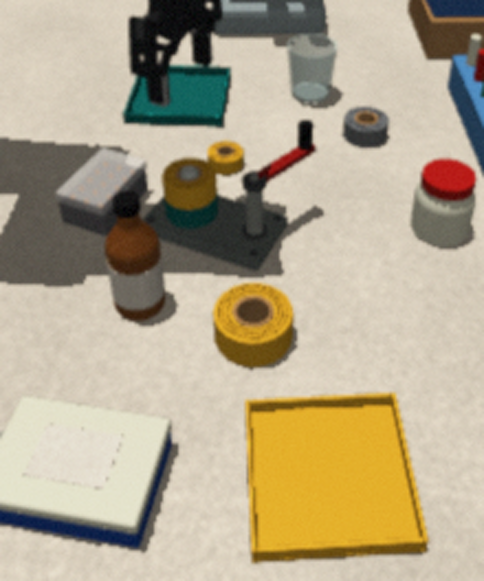

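The retaining arm is clear: knob at (306,135), well away from the post (190,175). Now the yellow roll.

Run:
```python
from geo import *
print(move_l([PX,PY,.048],rate=.12,f_stop=15),current_position(),np.round(current_force(),1))
grasp(); print(current_time(),current_width(),np.round(current_force(),1))
snap("y1")
```

```text
False [0.49148495 0.02619127 0.04851111] [ 0.2 -0.3 -0. ]
12.225 0.7305694537558399 [-3.1 -0.3 12.7]
```

View pics/side_y1.png

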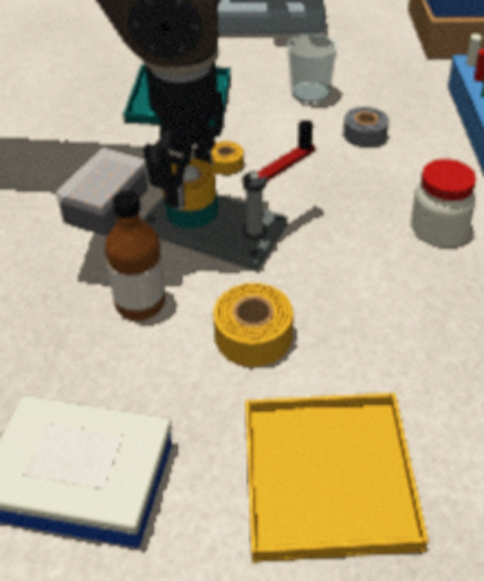

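Run:
```python
from geo import *
move_l([PX,PY,.07],rate=.06); print(np.round(current_force(),1),current_width())
move_l([PX,PY,.18],rate=.12); print(np.round(current_force(),1),current_width(),current_time())
snap("y2")
```

```text
[-0.4  0.8 -1.1] 0.7266214664008284
[ 0.2  0.1 -0.9] 0.7239383867433432 13.9083
```

View pics/side_y2.png

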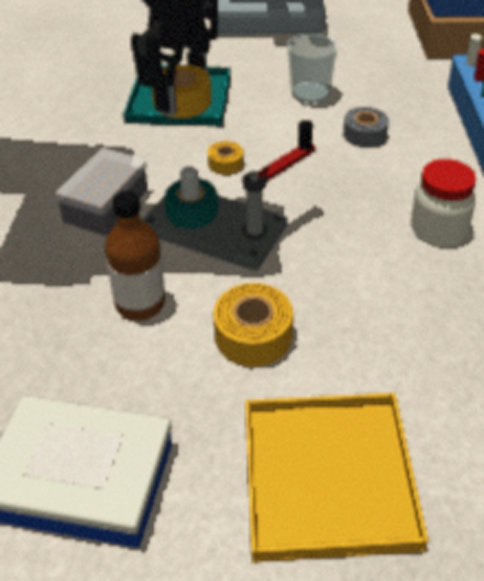

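The yellow roll is in the jaws at (187,90) and the teal one stays on the post. Carrying it to the yellow tray.

Run:
```python
from geo import *
Y=(.627,-.316)
move_l([*Y,.18],rate=.25)
move_l([*Y,.02],rate=.15)
print(move_l([*Y,.002],rate=.03,f_stop=4),current_position(),np.round(current_force(),1),current_width(),current_time())
snap("y3")
```

```text
True [ 0.62692289 -0.31596078  0.00523874] [-1.5  0.9  6.7] 0.7261830754502906 17.3583
```

View pics/side_y3.png

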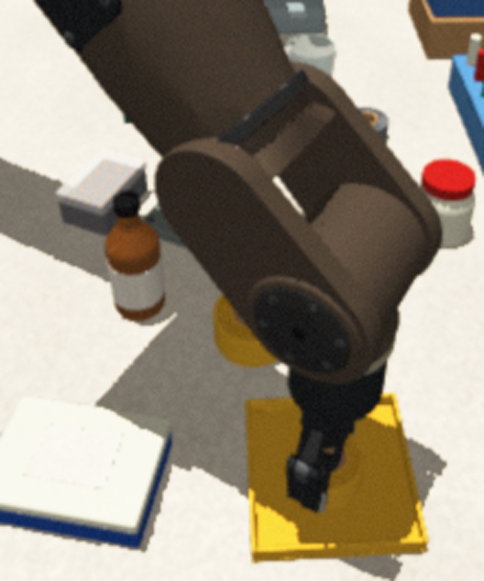

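Contact came at the expected height, with the roll inside the tray. I'll release and go back over the post.

Run:
```python
from geo import *
ungrasp(); wait(.2)
p=current_position(); move_l([p[0],p[1],.06],rate=.1); move_l([p[0],p[1],.19],rate=.25)
move_l([PX,PY,.19],rate=.25); print(current_time(),np.round(current_force(),1))
snap("y4")
```

```text
21.0167 [ 0.4  0.5 -0.4]
```

View pics/side_y4.png

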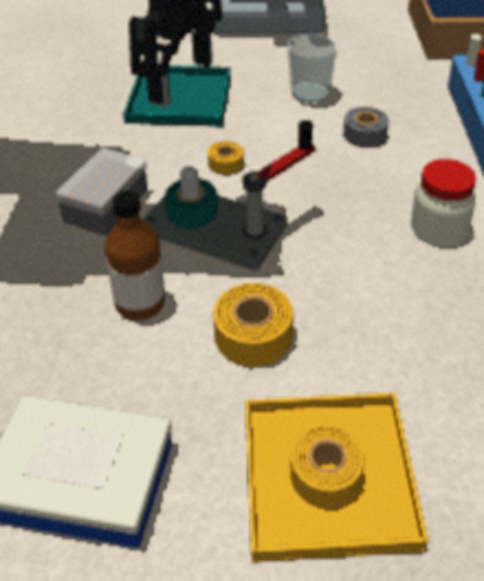

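View pics/top_y4.png

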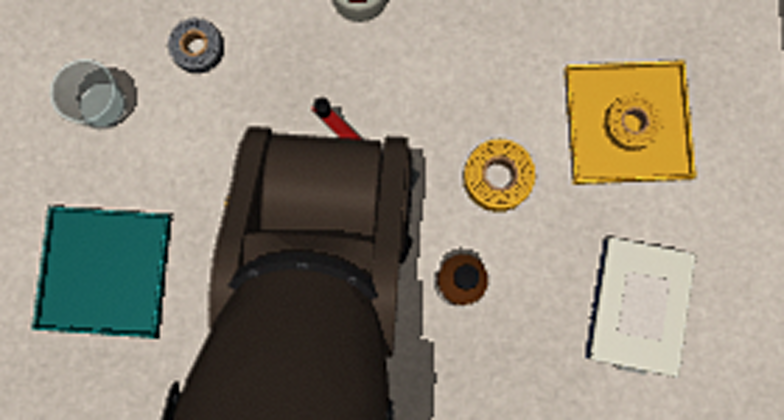

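The yellow roll lies flat in the centre of its tray (side 327,465; top 632,122), and the bystanders have not moved. Next the teal roll.

Run:
```python
from geo import *
print(move_l([PX,PY,.05],rate=.15,f_stop=15))
print(move_l([PX,PY,.018],rate=.06,f_stop=10),current_position(),np.round(current_force(),1))
grasp(); print(current_time(),current_width(),np.round(current_force(),1))
move_l([PX,PY,.03],rate=.05); print(np.round(current_force(),1),current_width())
move_l([PX,PY,.18],rate=.12); print(np.round(current_force(),1),current_width(),current_time())
snap("t2")
```

```text
False
False [0.49117079 0.02618727 0.01783016] [ 0.9 -1.  -0.2]
23.25 0.7222856192770136 [-1.6 -0.5  9.2]
[-0.6  0.4 -2. ] 0.7247428573775148
[-0.1 -0.2 -0.3] 0.722882237744914 25.0417
```

View pics/side_t2.png

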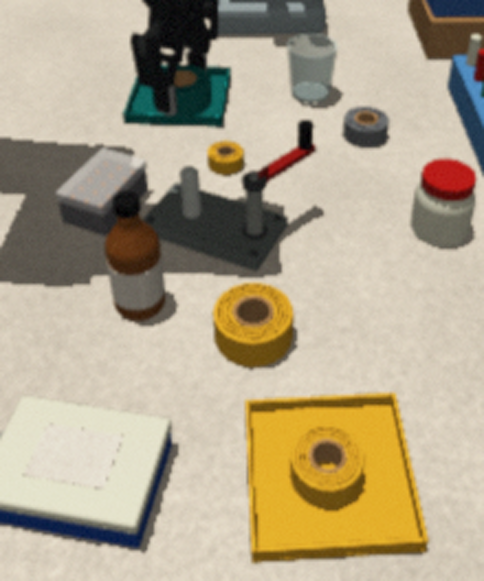

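The post is empty and the teal roll is held at (185,88). Off to the teal tray.

Run:
```python
from geo import *
T=(.457,.311)
move_l([*T,.18],rate=.25)
move_l([*T,.02],rate=.15)
print(move_l([*T,.002],rate=.03,f_stop=4),current_position(),np.round(current_force(),1),current_width(),current_time())
snap("t3")
```

```text
True [0.45694371 0.31101507 0.00483059] [-0.9 -1.1  8.8] 0.7243108303564407 28.175
```

View pics/top_t3.png

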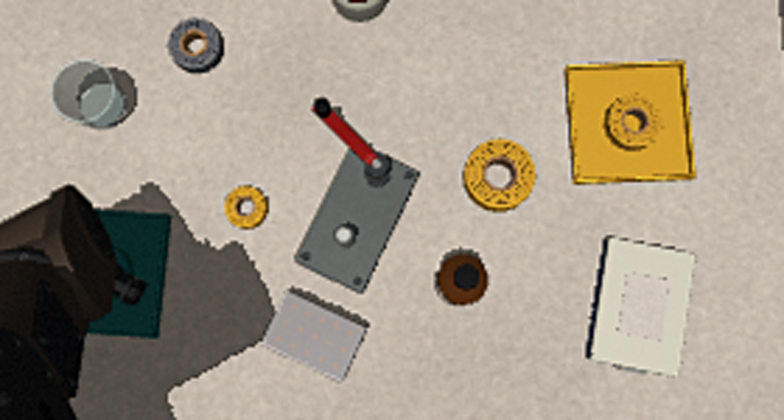

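Run:
```python
from geo import *
print("knob",back("top",crop((322,105),120,150,2.8),.133),knob(1.9),"post",back("top",crop((346,235),120,150,2.8),.084))
ungrasp(); wait(.2)
p=current_position(); move_l([p[0],p[1],.06],rate=.1); move_l([p[0],p[1],.20],rate=.25)
q=1.9
move_to([*knob(q),.20],ori(q)); print(current_time(),current_qpos())
snap("k1")
```

```text
knob [0.62760719 0.04784745 0.133     ] (np.float64(0.6277189006543493), np.float64(0.04820281812190273)) post [0.49001821 0.02449995 0.084     ]
31.5083 [-2.73537586e-02  5.29220163e-01  1.58354029e+00  1.30115542e-04
  1.03039852e+00  7.60723169e-01]
```

View pics/top_k1.png

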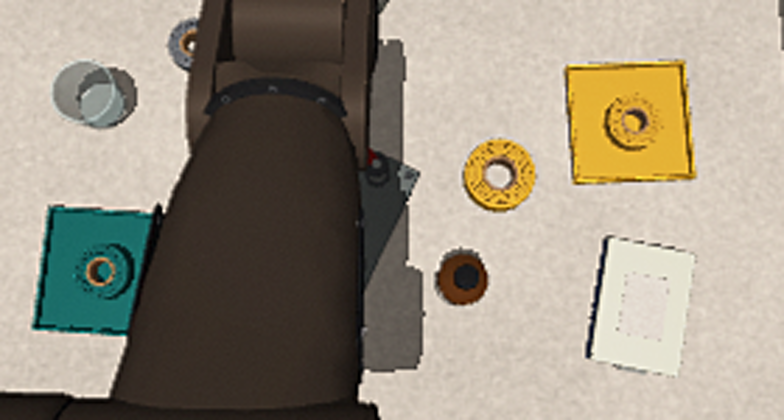

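View pics/side_k1.png

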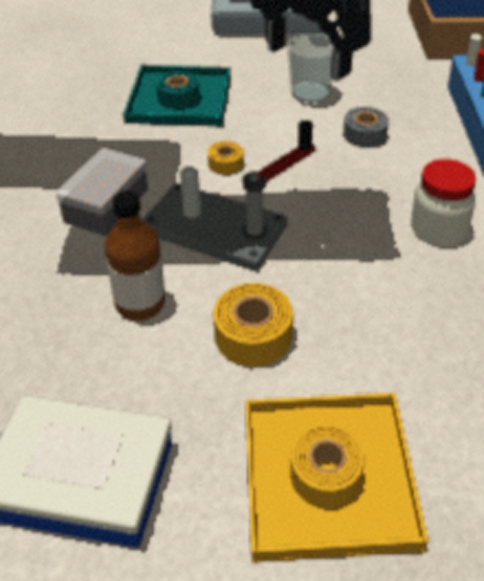

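The teal roll is flat in its tray (side 178,90), and the knob is within 1 mm of where I left it. Swinging the retaining arm back onto its stop.

Run:
```python
from geo import *
q=1.9
print(move_l([*knob(q),.104],rate=.15,f_stop=15))
grasp(); print(current_width(),np.round(current_force(),1))
for q in np.linspace(1.9,.08,9)[1:]:
    move_l([*knob(q),.104],ori(q),rate=.12)
    print(round(q,2),np.round(current_force(),1))
print(move_l([*knob(-.06),.104],ori(-.06),rate=.04,f_stop=12),current_position(),knob(0),np.round(current_force(),1))
ungrasp(); p=current_position(); move_l([p[0],p[1],.20],rate=.15)
move_to([.45,.19,.30],[np.pi,0,2.68]); wait(.3)
p=current_position();print(current_time(),np.round(current_force(),1)); snap("k2")
```

```text
False
0.19001288911450678 [-1.1  0.5  4.8]
1.67 [0.8 1.7 4.1]
1.44 [2.5 4.1 5. ]
1.22 [2.1 6.8 5.7]
0.99 [1.3 8.3 6.4]
0.76 [0.6 8.6 7.3]
0.54 [0.3 7.1 7. ]
0.31 [1.4 7.4 6.2]
0.08 [1.7 5.8 7. ]
True [0.49290906 0.02745057 0.10435533] (np.float64(0.4912), np.float64(0.0262)) [ 2.8 13.   2.3]
38.8583 [-0.6 -0.3 -0.6]
```

View pics/top_k2.png

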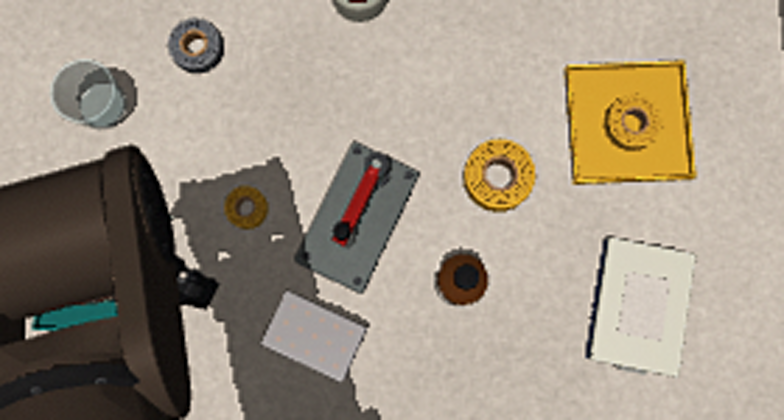

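View pics/side_k2.png

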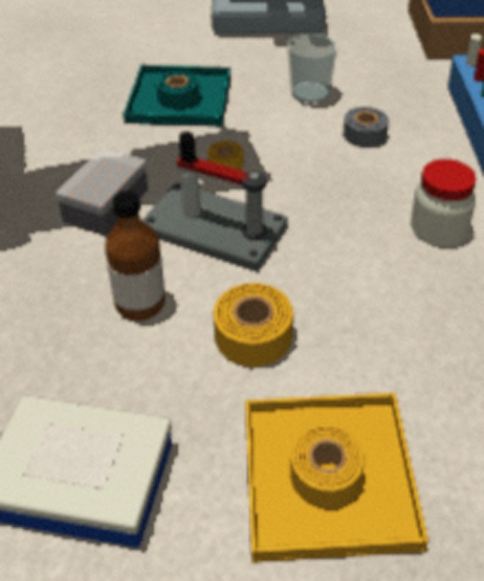

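Run:
```python
from geo import *
k=back("top",crop((343,231),120,150,2.8),.133); h=back("top",crop((376,164),120,150,2.8),.103)
k2=back("side",crop((188,140),130,120,2.2),.133);h2=back("side",crop((254,180),130,120,2.2),.103)
for a,b in((k,h),(k2,h2)):
    d=a[:2]-b[:2]; print(a,b,np.hypot(*d),"q=",-(np.arctan2(d[1],d[0])-(np.pi+TH)))
t=back("side",crop((178,79),130,120,2.2),.034);y=back("top",crop((634,121),120,150,2.8),.034);print(t,y)
```

```text
[0.49019389 0.02542183 0.133     ] [ 0.56642066 -0.00992188  0.103     ] 0.08402201141498096 q= -0.02684022892185034
[0.49336732 0.01773988 0.133     ] [ 0.56687088 -0.01876366  0.103     ] 0.08206876540375764 q= -5.782685435207213e-05
[0.45640391 0.31700303 0.034     ] [ 0.6244996  -0.31476938  0.034     ]
```

The keeper reads q≈0 in both views, and both rolls are within about 6 mm of their tray centres. The robot is clear of everything, so I'm handing in.

```bash
python3 -c "
from workcell import *
finish_job(); print(current_time())"
```

```text
the job is handed in; nothing more can be done
the job is handed in; nothing more can be done
```

The job is done and handed in, with the last clock reading at 38.9 s of the 72 s allowed. I swung the retaining arm clear by its knob and set the yellow roll, then the teal one, down in their trays. I then swung the arm back until it met its stop.

**Last checks:**
- **Rolls:** both lie flat and released in their own trays, within about 6 mm of the centres.
- **Retaining arm:** the top camera gives an angle of −0.03 rad and the side camera 0.00 rad, against a limit of 0.12 rad. The fingers were at about 0.02 rad when the force stop tripped, so the three readings differ slightly but all are well inside the limit.
- **Bystanders:** the last pictures showed none of them moved.
- **Robot:** clear of everything, with tool force back near zero.

No check failed. The system gave no verdict.

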